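Reset the hob with the key switch

TASK

The hob has tripped: on its grey reset box, swing the steel latch lever fully aside, clear of the lid, and open the lid back to upright or beyond. Then take the square-headed key from the wooden block, push it fully home in the lock inside the box, wiggling it a little past the sticky pins, turn it a quarter turn clockwise as far as it goes, and finish with the key still gripped and held turned, because the lock springs back if let go. Leave the round-headed key and everything else where they are.

Things in the scene. Friction and masses are not known exactly. Their poses are not given: they have to be found in the camera images.
- reset_box: Fixed grey metal box, 150 (x) x 170 (y) x 58 mm to its rim, with a 7 mm lid on it (top at 65 mm). Origin: centre of the underside, on the worktop; x away from the robot at yaw 0, y left, z up; hinge at +x, latch and lid tab at -x. Under the lid a panel, 50 mm above the worktop, holds the lock in a steel ring 3 mm high, 26 mm inside and 48 mm outside diameter.
- latch_pivot (a point): The upright axis of the latch lever, on a 50 mm high ledge in front of the box; 71 mm above the worktop, at half the height of the lever's arm (arm 6 mm thick, 12 mm wide).
- latch_knob (a point): Middle of the upright round steel knob at the end of the latch lever, 36 mm from the pivot axis, 87 mm above the worktop: 12 mm in diameter, standing from the arm's top (74 mm above the worktop) to 101 mm. 3 mm are free between arm and lid.
- latch (a joint): Angle of the latch lever about its vertical axis, rad: 0 it points to +x of the box and lies over the lid's front edge, which blocks the lid; it grows clockwise as seen from above to 1.6, where it points to -y of the box; clear of the lid beyond 1.3. Stiff with friction (about 1 N at the knob), stays where it is left.
- lid_hinge (a point): Middle of the lid's hinge axis, which runs along y of the box at its far top edge, 58 mm above the worktop.
- lid_tab (a point): Grip point in the tab that sticks out level from the lid's front edge (y = +50 mm of the box): a bar 12 mm wide (y), 12 mm thick, sticking out 35 mm; the point is mid-thickness, 22 mm out from the edge, 172 mm from the hinge axis, 64 mm above the worktop when shut, nothing under it. Pinched across its width (along y), it can turn between the fingers as the lid rises.
- lid (a joint): Opening angle of the lid, rad: 0 shut, 1.57 upright, 1.9 its stop, leaning back. Stiff hinge (about 1.5 N at the tab), stays where it is left.
- lock_mouth (a point): Centre of the keyway's mouth in the brass lock cylinder's top face, 50 mm above the worktop, 15 mm from the box's middle to -x. Keyway straight down, 44 mm deep, 6.5 mm along this frame's x, 17.5 mm along y; the frame turns with the cylinder, z up. Two sticky pins at its narrow ends, 12 and 20 mm down; the key's tip wedges them aside with about 8 to 12 N, a little less if wiggled.
- plug (a joint): Turn of the lock cylinder, rad: 0 at rest, growing clockwise as seen from above to its stop at 1.57. A spring (0.03 N m at rest, 0.12 N m at the stop) turns it back. The key has about 0.1 rad of play in it, so the key must be turned about 0.1 rad farther than the cylinder.
- square_key: The key, 74 mm long, about 40 g, upright in a slot of the block, blade down. Origin: blade tip; z up along the key, x thickness, y width. Blade 5 (x) x 16 (y) mm, 34 mm long, its last 9 mm tapering to 2 x 7 mm; a 6 mm high collar 10 x 22 mm; a rectangular black head 10 mm thick (x), 30 mm wide (y), 34 mm high. Fits the lock either way round.
- key_shoulder (a point): Underside of the key's collar, on its axis, 34 mm above its tip; rests on the lock's face (lock_mouth) when the key is fully home, and on the block's top, 42 mm above the worktop, at the start.
- key_head (a point): Centre of the key's rectangular head, 57 mm above its tip, 65 mm above the worktop at the start.
- key_block: Fixed light wooden block, 50 (x) x 120 (y) x 42 mm high, with two slots (7 x 18 mm, 38 mm deep) at y = +-28 mm; one holds each key (either may be in either), heads above the block, key widths along the block's y. Origin: centre of the underside.
- round_key: The other key, to be left alone: same height, with a round black head 34 mm across, 10 mm thick. Origin: its blade's tip.
- lemon_1: Bystander, to be left alone: a yellow lemon, 71x53x51 mm. Origin: centre of its underside.
- garlic_1: Bystander, to be left alone: a garlic bulb, 60 mm. Origin: centre of its underside.
- mill_2: Bystander, to be left alone: a glass salt shaker, 44 mm across, 90 mm tall. Origin: centre of its underside.
- spice_jar_1: Bystander, to be left alone: a spice jar, 41 mm across, 105 mm tall. Origin: centre of its underside.
- mill_1: Bystander, to be left alone: a wooden pepper mill, 58 mm across, 160 mm tall. Origin: centre of its underside.
- jar_1: Bystander, to be left alone: a jar, 65 mm across, 100 mm tall. Origin: centre of its underside.
Mind the look-alikes: they are no part of the job. What is shaped like the square_key but green or orange is not meant.

How it is judged:
By the outcome, as a careful person would: the job done as asked, in the order asked, and still so for the second after the job is handed in, while the arm keeps its last pose, push and grip.
It also fails if it takes over 72 s, if anything falls off the work surface, if the arm or the gripper's body presses on something with over 40 N, if the wrist force passes 120 N, or if a joint passes its speed limit or range.

ROBOT

A 6-joint arm with a two-finger parallel gripper is mounted at the origin on a cart in front of the work surface, level with it; the furniture and walls round the work are solid. World frame = base frame: x ahead of the robot, y to its left, z up, the work surface at z = 0. Lengths are in m, angles in rad, forces in N, time in s.
With the tool pointing down it reaches from about 0.375 to 0.925 m from the base axis. Payload 5.7 kg.
Tool frame: the origin (TCP) lies on the centre line of the jaws, within the pads' length; the fingertips stand 22 mm ahead of it and the grasp point (between the pads) lies 3 mm ahead of it; z points along the fingers, y is the line along which they close (so a half turn about z gives the same grasp; the last joint's range is limited). The gripper opens to 88 mm and grips with 3 to 60 N. Pads are 20 mm wide; open, the fingers measure 115 mm over their backs; the gripper's body (75 mm by 178 mm) begins 61 mm behind the grasp point.
Start: joints at [1.172, 0.359, 1.51, -0, 1.272, -0.115], TCP at [0.168, 0.576, 0.206] pointing down, gripper open.
Joint ranges: [-2.97, 2.97], [-1.01, 2.36], [0.21, 2.38], [-0.96, 4.11], [0.2, 2.71], [-2.98, 2.98]. Speed limits (rad/s): [2.39, 2.39, 3.14, 3.14, 3.14, 3.14].

INTERFACE

Orientations are given as a 3x3 rotation matrix whose columns are the frame's x, y, z axes.
In Python, from workcell import sense, grab_frame, sign_off, boxes_of gives the robot as it stands.
- The arm moves only by the tool carry_out, never from a script. Its arguments are lists of equal length, an entry for each row: "translation": the shift along the tool's x, y, z in cm, a list of three; "dr": the turn, a rotation vector about the tool's x, y, z in rad, a list of three; "hand": the opening, from -1 (shut) to 1 (fully open). A call has exactly 10 rows; each row shifts and turns the commanded pose from where the row before left it, along the tool's axes as they then stand; what a row does not reach is not made up. A row lasts 1/10 s, in which the tool goes at most 50 mm and 8.59 degrees, less where a joint would pass 70% of its speed; a pose out of reach is approached as far as the arm can. A call with a gripper value outside its range is refused whole. The fingers move at their own pace and stop on an object; the grip force is fixed at half the most. Time passes only in rows, so rows that do not move let the fingers close, or fill a call up. It gives the time, the measured TCP pose, the force, the opening and the grip force at its end, in the units of the state.
- sense(): the state, without advancing time (a new reading comes with each control period).
- grab_frame(name): name is "scene" or "top"; returns a dict with "pixels" (420x560x3 uint8, blue, green, red), "K" (3x3 intrinsics, pixels), "dist" ([k1, k2, p1, p2, k3] as OpenCV has them; the pictures are not rectified), "R" (3x3) and "t" (3): a world point X has camera coordinates R X + t. Camera axes: x right, y down, z forward; pixel columns grow to the right and rows downward; lengths in m; the calibration is good to about 2 mm. A picture is of the moment at which its call begins. There is no depth.
- sign_off(): hands the job in; it is judged then, once.
Trained networks look in the newest picture that a camera, given by its name, has taken for a name from the list of things; names that differ only in an ending like _2 or _b are one class to them, and where a whole thing is asked for, a point or a joint stands for the part that bears it (a point fixed in the world has none). Each returns a list of dicts, best first, with "p" (0 to 1); they miss things now and then, are a little off and sometimes report something else, mostly with a low value. They report only what shows in the picture. A call takes as long as a camera call. They do not tell look-alikes from the thing itself.
- boxes_of(camera, label): "at" ([column, row] in pixels, amid what is visible of it).
The state is a dict: "time": time; "joint_positions": joint angles; "qvel": joint speeds; "tau": joint torques, N m; "ee_pos": TCP position; "eef_rot": TCP orientation; "contact_force": force on the tool from outside, world axes, zero at the start; "torque": the same for the moment, N m; "finger_gap": opening from 0.0 (shut) to 1.0 (fully open); "gripper_force": force on a finger pad.
Only numpy, scipy, OpenCV 4.12 (cv2) and the standard library are available. Lean on these libraries where they do the work, as an engineer would, in place of code of your own. Each camera call takes 0.05 s, during which the arm holds its last target. There are 200 camera calls.

## Working session

There is one attempt and no reset: what is moved stays moved. The work goes in short steps, Python scripts to look and compute and a tool call to move; the robot and the scene stay as the last step left them, time stands still between calls to the robot, and variables do not carry over. Pictures are saved under pics/ and viewed, at most 10 in all, crops included, and the job is handed in when it is done.

Besides the shell and the picture viewer there is one more tool, called after "Call:" by a JSON object that holds its "name" and its "arguments". carry_out: Moves the arm, as the interface text tells. Its arguments: {"type":"object","properties":{"translation":{"type":"array"},"dr":{"type":"array"},"hand":{"type":"array"}},"required":["translation","dr","hand"]}

```bash
ls; mkdir -p pics; cat > h.py <<'E'
import numpy as np, cv2
from workcell import sense, grab_frame, sign_off, boxes_of
def ray(f,uv):
    p=cv2.undistortPoints(np.array([[uv]],float),f["K"],np.array(f["dist"]))[0,0]
    R=np.array(f["R"]);t=np.array(f["t"])
    return -R.T@t, R.T@np.array([p[0],p[1],1.])
def atz(f,uv,z):
    c,d=ray(f,uv); return c+d*(z-c[2])/d[2]
def proj(f,X):
    R=np.array(f["R"]);r=cv2.Rodrigues(R)[0]
    return cv2.projectPoints(np.array(X,float).reshape(-1,1,3),r,np.array(f["t"],float),np.array(f["K"]),np.array(f["dist"]))[0].reshape(-1,2)
E
python3 - <<'E'
from h import *
for n in ("scene","top"):
    f=grab_frame(n); f["K"]=np.array(f["K"]); cv2.imwrite(f"pics/{n}0.png",f["pixels"])
    print(n,"cam",np.round(-np.array(f["R"]).T@np.array(f["t"]),3))
    for l,z in dict(reset_box=.065,latch_pivot=.074,latch_knob=.087,lid_tab=.064,square_key=.065,key_head=.065,round_key=.065,key_block=.042).items():
        for b in boxes_of(n,l)[:4]: print(l,round(b["p"],2),np.round(b["at"]),np.round(atz(f,b["at"],z),3))
s=sense();print(s)
E
```

```text
pics
scene cam [ 0.117 -0.576  0.767]
reset_box 0.68 [218. 187.] [0.489 0.122 0.065]
latch_pivot 0.76 [221. 187.] [0.49  0.107 0.074]
latch_knob 0.54 [201. 192.] [0.433 0.11  0.087]
lid_tab 0.63 [221. 176.] [0.521 0.154 0.064]
lid_tab 0.55 [215. 257.] [ 0.354 -0.068  0.064]
square_key 0.57 [308. 272.] [ 0.488 -0.233  0.065]
square_key 0.53 [329. 240.] [ 0.587 -0.198  0.065]
square_key 0.51 [286. 228.] [ 0.534 -0.106  0.065]
key_head 0.51 [288. 226.] [ 0.541 -0.104  0.065]
key_head 0.47 [308. 270.] [ 0.489 -0.229  0.065]
round_key 0.7 [292. 255.] [ 0.49  -0.176  0.065]
key_block 0.87 [293. 272.] [ 0.474 -0.2    0.042]
key_block 0.32 [218. 186.] [0.504 0.146 0.042]
key_block 0.29 [310. 348.] [ 0.38  -0.355  0.042]
top cam [ 0.271 -0.088  1.285]
reset_box 0.72 [199. 222.] [0.514 0.143 0.065]
reset_box 0.55 [256. 152.] [0.715 0.008 0.065]
latch_pivot 0.72 [393. 285.] [ 0.379 -0.361  0.074]
latch_pivot 0.6 [196. 221.] [0.515 0.147 0.074]
latch_knob 0.54 [201. 248.] [0.443 0.126 0.087]
lid_tab 0.88 [191. 220.] [0.518 0.164 0.064]
square_key 0.64 [311. 194.] [ 0.607 -0.145  0.065]
square_ke
[... 416 characters left out ...]
1e+00, -1.15089132e-01]), 'qvel': array([-1.11136874e-03,  6.73840562e-04,  1.53853566e-05, -4.93571505e-04,
        1.81200997e-03, -2.06583058e-04]), 'tau': array([ 6.98550375e-04, -5.15319800e+01, -2.71128345e+01,  6.76548667e-02,
        2.44551559e-02, -2.54633392e-06]), 'ee_pos': array([0.16797437, 0.57598044, 0.20633345]), 'eef_rot': array([[-9.60001412e-01,  2.79995155e-01, -5.35503971e-05],
       [ 2.79995158e-01,  9.60001410e-01, -6.43179485e-05],
       [ 3.33997427e-05, -7.67391732e-05, -9.99999996e-01]]), 'contact_force': array([ 0.81059292, -0.31466346,  1.16540033]), 'torque': array([0.05245573, 0.00285653, 0.00628272]), 'gripper_force': 0.0, 'finger_gap': 0.9969124502838418}
```

```bash
python3 - <<'E'
import cv2
for n,(a,b,c,d) in dict(scene0=(120,400,130,400),top0=(120,330,130,410)).items():
    i=cv2.imread(f"pics/{n}.png")[a:b,c:d]
    cv2.imwrite(f"pics/{n}c.png",cv2.resize(i,None,fx=2.8 if n=="top0" else 2.1,fy=2.8 if n=="top0" else 2.1,interpolation=cv2.INTER_CUBIC))
E
```

```text
(no output)
```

View pics/scene0c.png

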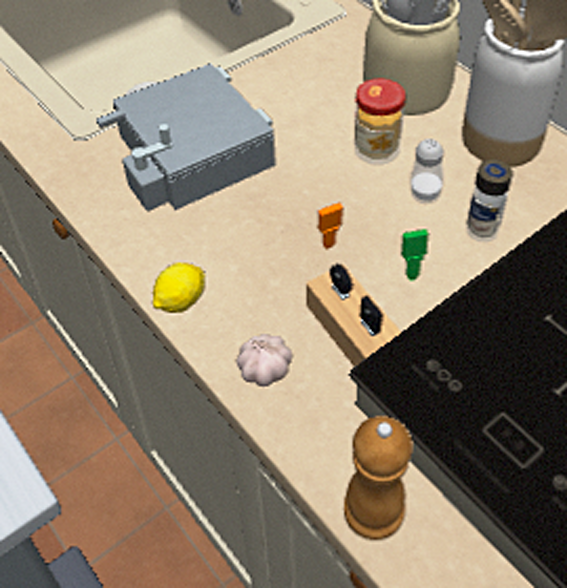

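View pics/top0c.png

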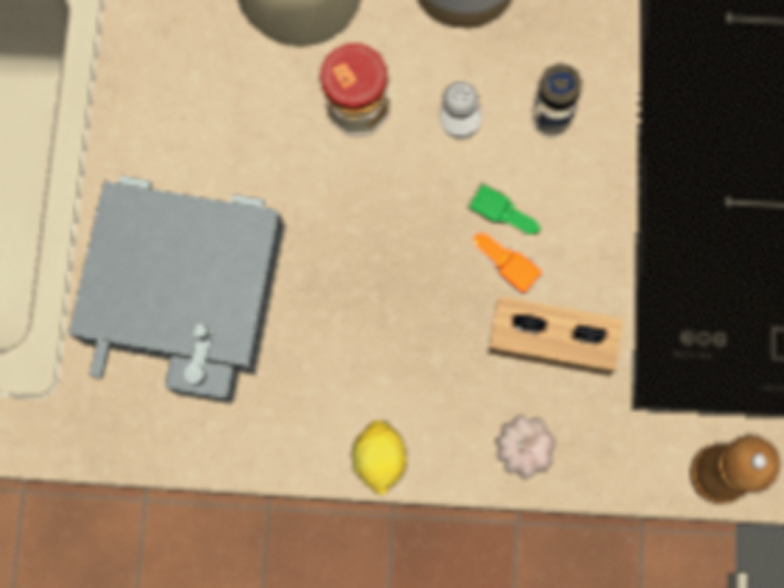

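```bash
python3 - <<'E'
import cv2, numpy as np
t=cv2.imread("pics/top0.png");s=cv2.imread("pics/scene0.png")
r=lambda i,x0,y0,w,h,k:cv2.resize(i[y0:y0+h,x0:x0+w],None,fx=k,fy=k,interpolation=cv2.INTER_CUBIC)
A=r(t,150,178,80,90,5)   #400x450
B=r(t,300,220,57,37,7)   #399x259
C=r(s,270,240,57,48,7)   #399x336
o=np.zeros((600,800,3),np.uint8)
o[:450,:400]=A;o[:259,400:799]=B;o[260:596,400:799]=C
cv2.imwrite("pics/close.png",o)
E
```

```text
(no output)
```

View pics/close.png

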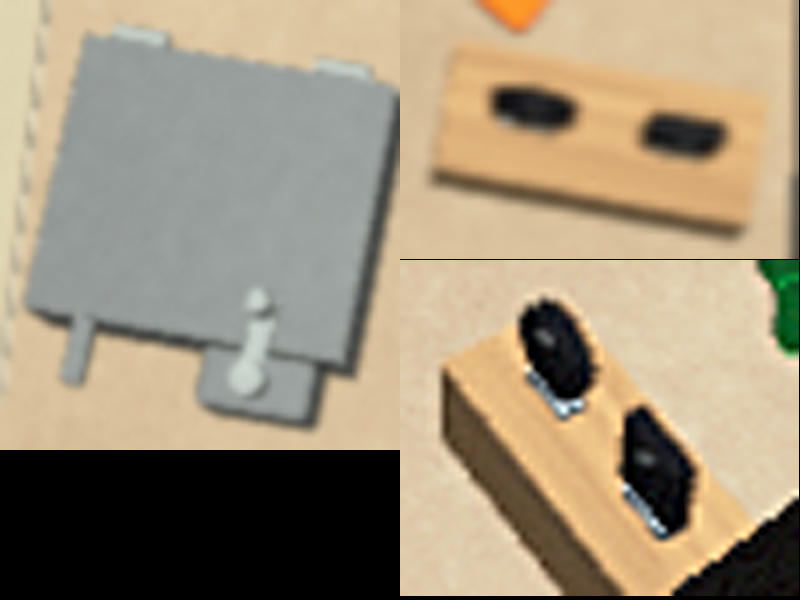

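```bash
python3 - <<'E'
from h import *
from scipy.optimize import least_squares
f=grab_frame("top");g=grab_frame("scene")
px=lambda X,Y,x0,y0,k:(x0+(X+.5)/k-.5,y0+(Y+.5)/k-.5)
def fit(pts,f,x0):
    P=np.array([p for p,_ in pts]);U=np.array([u for _,u in pts])
    def w(v):
        c,s=np.cos(v[2]),np.sin(v[2]);Q=P.copy();Q[:,0]=v[0]+c*P[:,0]-s*P[:,1];Q[:,1]=v[1]+s*P[:,0]+c*P[:,1];return Q
    r=least_squares(lambda v:(proj(f,w(v))-U).ravel(),x0,loss="soft_l1")
    print(np.round(r.x,4),np.round((proj(f,w(r.x))-U),1).tolist());return r.x
a=lambda X,Y:px(X,Y,150,178,5)
b=lambda X,Y:px(X-400,Y,300,220,7)
c=lambda X,Y:px(X-400,Y-260,270,240,7)
box=fit([((.075,.085,.065),a(85,38)),((.075,-.085,.065),a(398,88)),((-.075,-.085,.065),a(345,360)),((-.075,.085,.065),a(28,304)),((-.097,.05,.070),a(77,350))],f,[.51,.14,-.1])
blk=fit([((.025,.06,.042),b(455,45)),((.025,-.06,.042),b(767,95)),((-.025,-.06,.042),b(745,222)),((-.025,.06,.042),b(432,172))],f,[.48,-.2,-.1])
print("pivot",atz(f,a(245,378),.078),"knob",atz(f,a(258,298),.101))
print("sq",atz(f,b(684,134),.080),"round",atz(f,b(533,107),.080))
print("scene: sq head centre",atz(g,c(656,472),.065),"rd",atz(g,c(558,352),.065))
def toW(v,p): 
    C,S=np.cos(v[2]),np.sin(v[2]);return np.array([v[0]+C*p[0]-S*p[1],v[1]+S*p[0]+C*p[1],p[2]])
for n,p in dict(lock=(-.015,0,.05),tab=(-.097,.05,.064),hinge=(.075,0,.058)).items(): print(n,np.round(toW(box,p),4))
print("slot",toW(blk,(0,-.028,.065)))
# scene overlay checks
print("scene tab proj",proj(g,toW(box,(-.097,.05,.07))),"corners",proj(g,[toW(box,(sx*.075,sy*.085,.065)) for sx in(-1,1) for sy in(-1,1)]).round(1).tolist())
o=cv2.imread("pics/scene0.png")
for q in [(box,(sx*.075,sy*.085,.065)) for sx in(-1,1) for sy in(-1,1)]+[(box,(-.097,.05,.07)),(blk,(0,-.028,.082))]+[(blk,(sx*.025,sy*.06,.042)) for sx in(-1,1) for sy in(-1,1)]:
    u=proj(g,toW(*q))[0]; cv2.circle(o,tuple(int(round(t*16)) for t in u),16,(0,0,255),-1,shift=4)
cv2.imwrite("pics/ov.png",cv2.resize(o[140:300,170:340],None,fx=3.7,fy=3.7,interpolation=cv2.INTER_NEAREST))
E
```

```text
[ 0.5281  0.1611 -0.1108] [[0.3, -1.4], [0.4, -1.1], [-0.1, 0.3], [-0.9, 0.4], [0.1, 1.5]]
[ 0.4937 -0.1965 -0.1086] [[-0.4, -0.3], [0.0, -0.1], [0.6, 0.4], [-0.1, 0.0]]
pivot [0.430733   0.13283674 0.078     ] knob [0.46831408 0.12588642 0.101     ]
sq [ 0.48834141 -0.22381717  0.08      ] round [ 0.49517562 -0.16856006  0.08      ]
scene: sq head centre [ 0.48730133 -0.22655856  0.065     ] rd [ 0.49496921 -0.17140866  0.065     ]
lock [0.5131 0.1627 0.05  ]
tab [0.4372 0.2215 0.064 ]
hinge [0.6026 0.1528 0.058 ]
slot [ 0.4906655  -0.22436613  0.065     ]
scene tab proj [[181.19389844 174.56026278]] corners [[211.0, 201.8], [183.8, 166.3], [261.1, 180.4], [231.0, 148.6]]
```

View pics/ov.png

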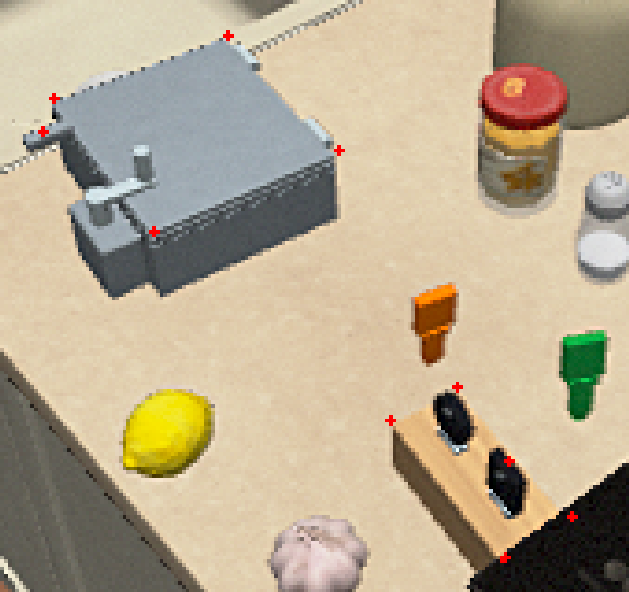

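```bash
cat >> h.py <<'E'
def plan(p,a=None):
    s=sense();R=np.array(s["eef_rot"]);d=R.T@(np.array(p)-s["ee_pos"])*100
    print("t",round(s["time"],2),"pos",np.round(s["ee_pos"],4),"F",np.round(s["contact_force"],1),"gap",round(s["finger_gap"]*88,1),"shift cm",np.round(d,2),"norm",round(float(np.linalg.norm(d)),1))
    if a is not None:
        T=np.array([[np.cos(a),np.sin(a),0],[np.sin(a),-np.cos(a),0],[0,0,-1]])
        print("dr",np.round(cv2.Rodrigues(R.T@T)[0].ravel(),3))
E
python3 -c "
from h import *
plan([.468,.126,.150],3.03)"
```

```text
t 1.0 pos [0.168  0.576  0.2063] F [-0.6 -0.5 -0.4] gap 87.7 shift cm [-41.4  -34.8    5.63] norm 54.4
dr [-0.    -0.    -0.172]
```

Call:
{"name": "carry_out", "arguments": {"translation": [[-3.45, -2.9, 0], [-3.45, -2.9, 0], [-3.45, -2.9, 0], [-3.45, -2.9, 0], [-3.45, -2.9, 0], [-3.45, -2.9, 0], [-3.45, -2.9, 0], [-3.45, -2.9, 0], [-3.45, -2.9, 0], [-3.45, -2.9, 0]], "dr": [[0, 0, 0], [0, 0, 0], [0, 0, 0], [0, 0, 0], [0, 0, 0], [0, 0, 0], [0, 0, 0], [0, 0, 0], [0, 0, 0], [0, 0, 0]], "hand": [-0.5, -0.5, -0.5, -0.5, -0.5, -0.5, -0.5, -0.5, -0.5, -0.5]}}

```text
time: 2.0
ee_pos: [0.4189, 0.1994, 0.2067]
eef_rot: [[-0.96, 0.28, 0.001], [0.28, 0.96, 0.0], [-0.001, 0.0, -1.0]]
contact_force: [1.0, 1.3, 0.4]
finger_gap: 0.249
gripper_force: 0.0
```

Call:
{"name": "carry_out", "arguments": {"translation": [[-3.45, -2.9, 0], [-3.45, -2.9, 0], [0, 0, 2.8], [0, 0, 2.8], [0, 0, 0], [0, 0, 0], [0, 0, 0], [0, 0, 0], [0, 0, 0], [0, 0, 0]], "dr": [[0, 0, 0], [0, 0, 0], [0, 0, -0.086], [0, 0, -0.086], [0, 0, 0], [0, 0, 0], [0, 0, 0], [0, 0, 0], [0, 0, 0], [0, 0, 0]], "hand": [-0.5, -0.5, -0.5, -0.5, -0.5, -0.5, -0.5, -0.5, -0.5, -0.5]}}

```text
time: 3.0
ee_pos: [0.4683, 0.1262, 0.151]
eef_rot: [[-0.994, 0.111, 0.001], [0.111, 0.994, 0.0], [-0.001, 0.0, -1.0]]
contact_force: [0.2, -0.7, -0.4]
finger_gap: 0.252
gripper_force: 0.0
```

```bash
python3 -c "
from h import *
plan([.468,.126,.104],3.03)
f=grab_frame('top');g=grab_frame('scene')
o=np.zeros((600,800,3),np.uint8)
o[:,:400]=cv2.resize(f['pixels'][190:290,165:232],(400,600));o[:,400:]=cv2.resize(g['pixels'][130:230,165:232],(400,600))
cv2.imwrite('pics/k1.png',o)
s=sense();print(proj(f,[[.468,.126,.101],[.431,.133,.074]]),proj(g,[[.468,.126,.101],[.431,.133,.074]]))
"
```

```text
t 3.0 pos [0.4683 0.1262 0.151 ] F [ 0.2 -0.7 -0.4] gap 22.1 shift cm [ 0.04 -0.03  4.7 ] norm 4.7
dr [ 0.     0.001 -0.   ]
[[201.14342461 237.32073355]
 [198.81149329 253.31543712]] [[208.46159589 178.98483267]
 [196.13894825 191.51822668]]
```

View pics/k1.png

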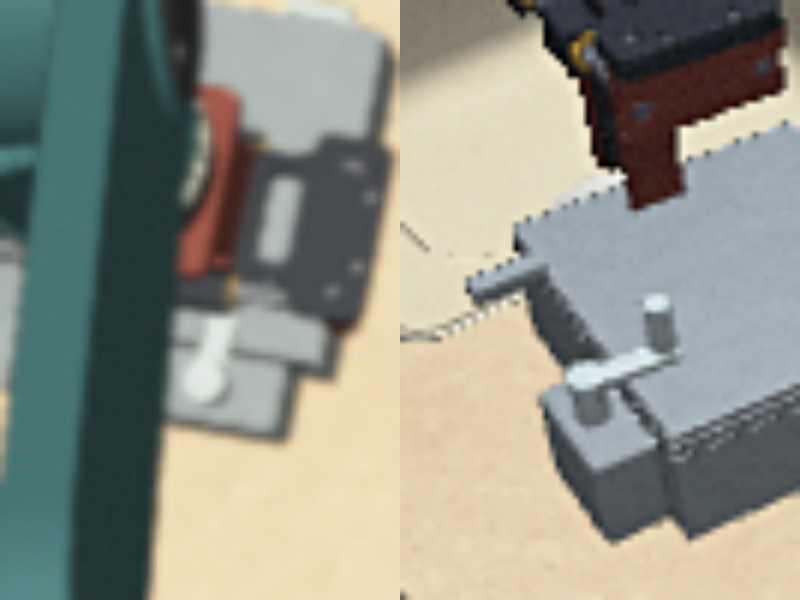

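Call:
{"name": "carry_out", "arguments": {"translation": [[0, 0, 2.4], [0, 0, 2.3], [0, 0, 0], [0.04, -0.52, 0], [0.04, -0.52, 0], [0.04, -0.52, 0], [0.04, -0.52, 0], [0.04, -0.52, 0], [0.04, -0.52, 0], [0.04, -0.52, 0]], "dr": [[0, 0, 0], [0, 0, 0], [0, 0, 0], [0, 0, 0.145], [0, 0, 0.145], [0, 0, 0.145], [0, 0, 0.145], [0, 0, 0.145], [0, 0, 0.145], [0, 0, 0.145]], "hand": [-0.5, -0.5, -0.5, -0.5, -0.5, -0.5, -0.5, -0.5, -0.5, -0.5]}}

```text
time: 4.1
ee_pos: [0.4481, 0.0974, 0.1044]
eef_rot: [[-0.424, 0.906, 0.001], [0.906, 0.424, -0.0], [-0.001, 0.001, -1.0]]
contact_force: [0.7, 0.6, 0.9]
finger_gap: 0.253
gripper_force: 0.0
```

Call:
{"name": "carry_out", "arguments": {"translation": [[0.04, -0.52, 0], [0.04, -0.52, 0], [0.04, -0.52, 0], [0.04, -0.52, 0], [0.04, -0.4, 0], [0, 0, 0], [0, 0, 0], [0, 0, 0], [0, 0, 0], [0, 0, 0]], "dr": [[0, 0, 0.145], [0, 0, 0.145], [0, 0, 0.145], [0, 0, 0.145], [0, 0, 0.1], [0, 0, 0], [0, 0, 0], [0, 0, 0], [0, 0, 0], [0, 0, 0]], "hand": [-0.5, -0.5, -0.5, -0.5, -0.5, -0.5, -0.5, -0.5, -0.5, -0.5]}}

```text
time: 5.1
ee_pos: [0.4235, 0.0954, 0.1034]
eef_rot: [[0.233, 0.972, 0.0], [0.972, -0.233, -0.0], [-0.0, 0.0, -1.0]]
contact_force: [0.6, -0.7, -0.1]
finger_gap: 0.254
gripper_force: 0.0
```

```bash
python3 -c "
from h import *
plan([.427,.097,.104]);s=sense();print(s['joint_positions'].round(2),s['eef_rot'].round(3))"
```

```text
t 5.1 pos [0.4235 0.0954 0.1034] F [ 0.6 -0.7 -0.1] gap 22.4 shift cm [ 0.24  0.3  -0.06] norm 0.4
[ 0.06  0.26  1.98 -0.    0.9   0.3 ] [[ 0.233  0.972  0.   ]
 [ 0.972 -0.233 -0.   ]
 [-0.     0.    -1.   ]]
```

Call:
{"name": "carry_out", "arguments": {"translation": [[0, -0.25, 0], [0, -0.25, 0], [0, 0, 0], [0, 0.25, 0], [0, 0, -3], [0, 0, -3], [0, 0, 0], [0, 0, 0], [0, 0, 0], [0, 0, 0]], "dr": [[0, 0, 0], [0, 0, 0], [0, 0, 0], [0, 0, 0], [0, 0, 0], [0, 0, 0], [0, 0, -0.145], [0, 0, -0.145], [0, 0, -0.145], [0, 0, -0.145]], "hand": [-0.5, -0.5, -0.5, -0.5, -0.5, -0.5, -0.5, -0.5, -0.5, -0.5]}}

```text
time: 6.1
ee_pos: [0.4212, 0.096, 0.1635]
eef_rot: [[-0.343, 0.939, 0.001], [0.939, 0.343, -0.0], [-0.0, 0.0, -1.0]]
contact_force: [0.1, 0.1, -0.2]
finger_gap: 0.25
gripper_force: 0.0
```

```bash
python3 -c "
from h import *
plan([.437,.2215,.150],3.03)
g=grab_frame('scene')
cv2.imwrite('pics/k2.png',cv2.resize(g['pixels'][130:230,165:245],(640,800)[:2] if 0 else (480,600)))
print(proj(g,[[.427,.097,.101],[.437,.2215,.064]]))
"
```

```text
t 6.1 pos [0.4212 0.096  0.1635] F [ 0.1  0.1 -0.2] gap 22.0 shift cm [11.25  5.79  1.35] norm 12.7
dr [ 0.000e+00  1.000e-03 -1.109e+00]
[[200.77641004 191.84562383]
 [181.52190653 176.26500899]]
```

View pics/k2.png

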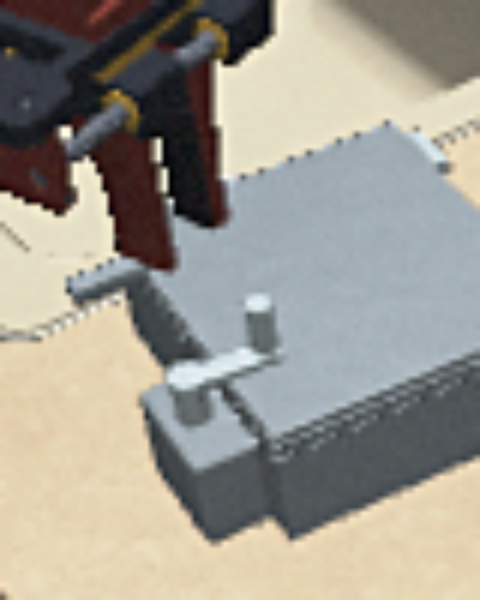

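```bash
python3 -c "
from h import *
f=grab_frame('scene');s=sense();R=s['eef_rot'];p=s['ee_pos']
print(proj(f,[p+R@[0,sy*.011,.022] for sy in(-1,1)]), proj(f,[.468,.126,.101]),boxes_of('scene','latch_knob'))
print(proj(f,[[.4683,.1262,.129]]))
"
```

```text
[[193.62435583 183.43192811]
 [199.43338727 178.21021227]] [[208.46159589 178.98483267]] [{'at': [206.2, 189.6], 'p': 0.45}]
[[207.12778928 170.49548166]]
```

Call:
{"name": "carry_out", "arguments": {"translation": [[0.6, 2.71, 0], [0.6, 2.71, 0], [0, 0, 0], [0, 0, 0], [0, 0, 0], [0, 0, 0], [0, 0, 0], [0, 0, 0], [0, 0, 2.5], [0, 0, 2.5]], "dr": [[0, 0, -0.138], [0, 0, -0.138], [0, 0, -0.138], [0, 0, -0.138], [0, 0, -0.138], [0, 0, -0.138], [0, 0, -0.138], [0, 0, -0.14], [0, 0, 0], [0, 0, 0]], "hand": [-0.5, -0.5, -0.5, -0.5, -0.5, -0.5, -0.5, -0.5, -0.5, -0.5]}}

```text
time: 7.25
ee_pos: [0.4668, 0.1288, 0.1134]
eef_rot: [[-0.992, 0.125, 0.003], [0.125, 0.992, 0.0], [-0.003, 0.001, -1.0]]
contact_force: [-0.6, 0.0, 0.1]
finger_gap: 0.248
gripper_force: 0.0
```

```bash
python3 -c "
from h import *
plan([.468,.126,.092],3.03)"
```

```text
t 7.25 pos [0.4668 0.1288 0.1134] F [-0.6  0.   0.1] gap 21.8 shift cm [-0.15 -0.27  2.14] norm 2.2
dr [ 0.001  0.003 -0.013]
```

Call:
{"name": "carry_out", "arguments": {"translation": [[-0.15, -0.27, 0], [0, 0, 0.5], [0, 0, 0.5], [0, 0, 0.5], [0, 0, 0.5], [0, 0, 0], [0, 0, 0], [0, 0, 0], [0, 0, 0], [0, 0, 0]], "dr": [[0, 0, -0.013], [0, 0, 0], [0, 0, 0], [0, 0, 0], [0, 0, 0], [0, 0, 0], [0, 0, 0], [0, 0, 0], [0, 0, 0], [0, 0, 0]], "hand": [-0.5, -0.5, -0.5, -0.5, -0.5, -0.5, -0.5, -0.5, -0.5, -0.5]}}

```text
time: 8.25
ee_pos: [0.4669, 0.1258, 0.0935]
eef_rot: [[-0.994, 0.108, 0.0], [0.108, 0.994, -0.0], [-0.0, -0.0, -1.0]]
contact_force: [-0.1, -0.1, -0.2]
finger_gap: 0.252
gripper_force: 0.0
```

```bash
python3 -c "
from h import *
plan([.468,.126,.092],3.03)
g=grab_frame('scene');f=grab_frame('top');s=sense();R=s['eef_rot'];p=s['ee_pos']
o=np.zeros((600,800,3),np.uint8)
o[:,:400]=cv2.resize(f['pixels'][190:290,165:232],(400,600));o[:,400:]=cv2.resize(g['pixels'][120:220,165:232],(400,600))
cv2.imwrite('pics/k3.png',o)
for c in(g,f):print(proj(c,[p+R@[0,sy*.011,.022] for sy in(-1,1)]).round(1).tolist(),boxes_of('scene','latch_knob'))
"
```

```text
t 8.25 pos [0.4669 0.1258 0.0935] F [-0.1 -0.1 -0.2] gap 22.2 shift cm [-0.11  0.03  0.15] norm 0.2
dr [-0.     0.     0.004]
[[211.4, 190.1], [207.7, 185.4]] [{'at': [333.8, 201.4], 'p': 0.49}]
[[207.3, 240.5], [198.9, 239.1]] [{'at': [333.8, 201.4], 'p': 0.49}]
```

View pics/k3.png

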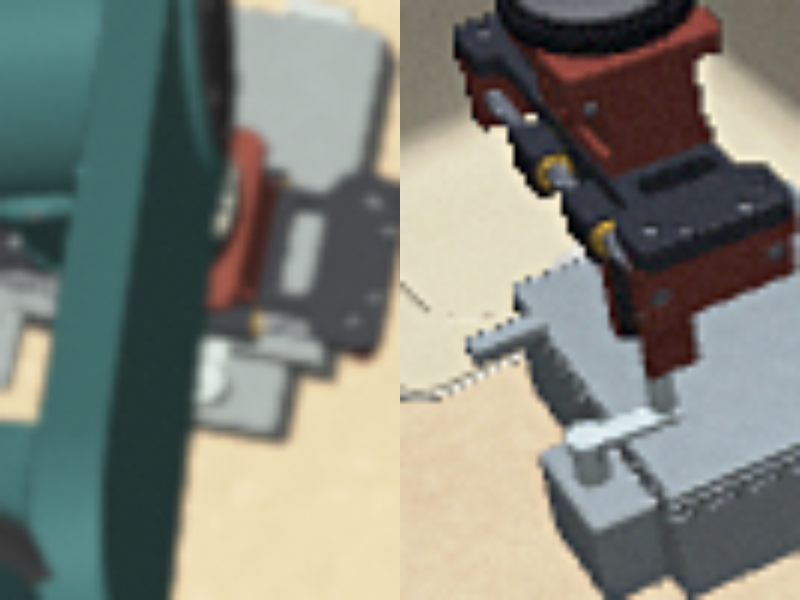

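Call:
{"name": "carry_out", "arguments": {"translation": [[0, 0, 0.4], [0, 0, 0.4], [0, 0, 0], [0, 0, 0.3], [0, 0, 0], [0, 0, 0.2], [0, 0, 0], [0, 0, 0.2], [0, 0, 0], [0, 0, 0]], "dr": [[0, 0, 0], [0, 0, 0], [0, 0, 0], [0, 0, 0], [0, 0, 0], [0, 0, 0], [0, 0, 0], [0, 0, 0], [0, 0, 0], [0, 0, 0]], "hand": [-0.5, -0.5, -0.5, -0.5, -0.5, -0.5, -0.5, -0.5, -0.5, -0.5]}}

```text
time: 9.45
ee_pos: [0.4667, 0.1258, 0.0783]
eef_rot: [[-0.994, 0.108, -0.0], [0.108, 0.994, -0.0], [0.0, -0.0, -1.0]]
contact_force: [-0.1, 0.2, 0.2]
finger_gap: 0.249
gripper_force: 0.0
```

Call:
{"name": "carry_out", "arguments": {"translation": [[0, 0, 0.3], [0, 0, 0.3], [0, 0, 0], [0, 0, 0.2], [0, 0, 0], [0, 0, 0.2], [0, 0, 0], [0, 0, 0], [0, 0, 0], [0, 0, 0]], "dr": [[0, 0, 0], [0, 0, 0], [0, 0, 0], [0, 0, 0], [0, 0, 0], [0, 0, 0], [0, 0, 0], [0, 0, 0], [0, 0, 0], [0, 0, 0]], "hand": [-0.5, -0.5, -0.5, -0.5, -0.5, -0.5, -0.5, -0.5, -0.5, -0.5]}}

```text
time: 10.45
ee_pos: [0.4668, 0.1258, 0.0684]
eef_rot: [[-0.994, 0.108, 0.0], [0.108, 0.994, -0.0], [-0.0, -0.0, -1.0]]
contact_force: [0.5, 0.8, 1.1]
finger_gap: 0.248
gripper_force: 0.0
```

```bash
python3 -c "
from h import *
plan([.468,.126,.092],3.03)
g=grab_frame('scene');s=sense();R=s['eef_rot'];p=s['ee_pos']
cv2.imwrite('pics/k4.png',cv2.resize(g['pixels'][145:215,165:245],(800,600)[:2] and (685,600)))
print(proj(g,[p+R@[0.01,sy*.0245,.022] for sy in(-1,1)]+[p+R@[-0.01,sy*.0245,.022] for sy in(-1,1)]).round(1).tolist(),s['torque'])
"
```

```text
t 10.45 pos [0.4668 0.1258 0.0684] F [0.5 0.8 1.1] gap 21.8 shift cm [-0.12  0.03 -2.36] norm 2.4
dr [-0.     0.     0.004]
[[211.5, 201.5], [203.2, 190.9], [218.3, 198.6], [209.9, 188.1]] [0.03723636 0.00597977 0.02835049]
```

View pics/k4.png

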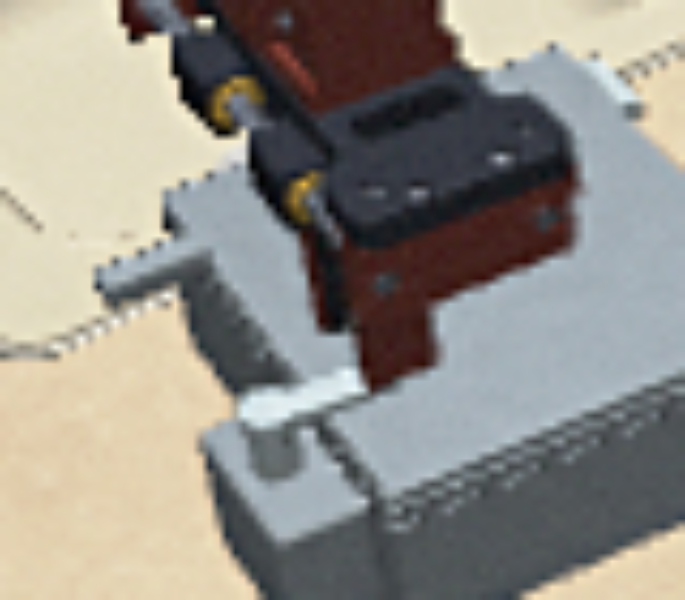

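```bash
python3 -c "
from h import *
g=grab_frame('scene');p=np.array([.467,.126-.0245,.0464])
b=proj(g,p)[0];J=np.array([proj(g,p+e*.01)[0]-b for e in np.eye(3)]).T;print(J)
print(b)
# candidates z offset with xy solved
for z in (0,.01,.02,.025,.03,.035,.04): print(z,np.linalg.solve(J[:,:2],np.array([-3.2,-11.4])-J[:,2]*z*100))
s=sense();print(s['joint_positions'],s['ee_pos'])
"
```

```text
[[ 3.18029612 -2.09137117 -0.42928718]
 [-1.67776835 -2.02160585 -2.74785747]]
[215.79583703 199.53192287]
0 [1.74806249 4.1883318 ]
0.01 [1.25713163 3.23651955]
0.02 [0.76620077 2.2847073 ]
0.025 [0.52073535 1.80880118]
0.03 [0.27526992 1.33289506]
0.035 [0.02980449 0.85698893]
0.04 [-0.21566094  0.38108281]
[ 1.20361303e-01  3.76041474e-01  1.90916931e+00 -1.41129529e-04
  8.56340584e-01 -1.34257585e+00] [0.46677223 0.12581359 0.06840732]
```

Call:
{"name": "carry_out", "arguments": {"translation": [[0.04, -0.52, 0], [0.04, -0.52, 0], [0.04, -0.52, 0], [0.04, -0.52, 0], [0, 0, 0], [0, 0, 0], [0, 0, 0], [0, 0, 0], [0, 0, 0], [0, 0, 0]], "dr": [[0, 0, 0.145], [0, 0, 0.145], [0, 0, 0.145], [0, 0, 0.145], [0, 0, 0], [0, 0, 0], [0, 0, 0], [0, 0, 0], [0, 0, 0], [0, 0, 0]], "hand": [-0.5, -0.5, -0.5, -0.5, -0.5, -0.5, -0.5, -0.5, -0.5, -0.5]}}

```text
time: 11.55
ee_pos: [0.4587, 0.1069, 0.0683]
eef_rot: [[-0.773, 0.634, -0.0], [0.634, 0.773, -0.0], [-0.0, -0.0, -1.0]]
contact_force: [0.4, -0.1, -1.0]
finger_gap: 0.252
gripper_force: 0.0
```

```bash
python3 -c "
from h import *
plan([.468,.126,.092])
a=cv2.imread('pics/scene0.png');g=grab_frame('scene')
for l in ('latch_knob','latch_pivot'): print(boxes_of('scene',l))
# is knob top still at old place? template match
t=a[172:192,202:214]
r=cv2.matchTemplate(g['pixels'][160:215,185:230],t,cv2.TM_CCOEFF_NORMED);print(cv2.minMaxLoc(r))
print(g['pixels'][181:187,204:212].mean(2).round(),a[181:187,204:212].mean(2).round())
"
```

```text
t 11.55 pos [0.4587 0.1069 0.0683] F [ 0.4 -0.1 -1. ] gap 22.2 shift cm [ 0.49  2.06 -2.37] norm 3.2
[{'at': [199.1, 194.3], 'p': 0.44}]
[{'at': [308.3, 271.7], 'p': 0.66}, {'at': [226.9, 192.6], 'p': 0.62}]
(-0.4427451193332672, 0.4295884072780609, (26, 5), (2, 34))
[[47. 48. 41. 53. 42. 43. 47. 46.]
 [44. 46. 43. 42. 46. 42. 49. 55.]
 [43. 49. 46. 45. 42. 51. 49. 60.]
 [46. 51. 49. 46. 46. 47. 50. 67.]
 [50. 49. 47. 47. 39. 47. 47. 51.]
 [43. 44. 50. 44. 47. 43. 41. 48.]] [[167. 172. 197. 219. 216. 175. 126. 172.]
 [167. 157.  81. 100. 103. 102. 124. 175.]
 [168. 157.  91. 100. 100.  95. 110. 174.]
 [166. 162. 117.  96. 104.  95. 115. 177.]
 [170. 164. 117.  96. 106.  99. 107. 156.]
 [165. 168. 135.  94. 101. 101.  97. 137.]]
```

Call:
{"name": "carry_out", "arguments": {"translation": [[0.04, -0.52, 0], [0.04, -0.52, 0], [0.04, -0.52, 0], [0.04, -0.52, 0], [0.04, -0.52, 0], [0.04, -0.52, 0], [0.04, -0.52, 0], [0.04, -0.52, 0], [0, 0, 0], [0, 0, 0]], "dr": [[0, 0, 0.145], [0, 0, 0.145], [0, 0, 0.145], [0, 0, 0.145], [0, 0, 0.145], [0, 0, 0.145], [0, 0, 0.145], [0, 0, 0.145], [0, 0, 0], [0, 0, 0]], "hand": [-0.5, -0.5, -0.5, -0.5, -0.5, -0.5, -0.5, -0.5, -0.5, -0.5]}}

```text
time: 12.7
ee_pos: [0.421, 0.0953, 0.0684]
eef_rot: [[0.27, 0.963, -0.0], [0.963, -0.27, -0.0], [-0.0, 0.0, -1.0]]
contact_force: [0.4, -0.4, 0.6]
finger_gap: 0.249
gripper_force: 0.0
```

```bash
python3 -c "
from h import *
plan([.427,.097,.068])
a=cv2.imread('pics/scene0.png');g=grab_frame('scene')
print(sense()['contact_force'])
print(g['pixels'][181:187,202:213].mean(2).round())
"
```

```text
t 12.7 pos [0.421  0.0953 0.0684] F [ 0.4 -0.4  0.6] gap 21.9 shift cm [0.33 0.53 0.04] norm 0.6
[-0.57956822 -0.30137837 -0.0408673 ]
[[ 44.  41.  45.  43.  36.  98. 193. 179. 179. 185. 179.]
 [ 56.  42.  48.  44.  35.  97. 190. 182. 178. 180. 177.]
 [ 23.  43.  45.  46.  38.  95. 192. 180. 176. 176. 178.]
 [ 19.  36.  48.  39.  32.  98. 193. 179. 175. 175. 174.]
 [  1.  36.  45.  42.  35.  96. 190. 181. 175. 178. 175.]
 [  7.  27.  48.  47.  36.  95. 193. 178. 178. 177. 174.]]
```

Call:
{"name": "carry_out", "arguments": {"translation": [[0, -0.3, 0], [0, -0.3, 0], [0, 0, 0], [0, 0.3, 0], [0, 0, -3], [0, 0, -3], [0, 4.5, 0], [0, 2, 0], [0, 0, 0], [0, 0, 0]], "dr": [[0, 0, 0], [0, 0, 0], [0, 0, 0], [0, 0, 0], [0, 0, 0], [0, 0, 0], [0, 0, 0], [0, 0, -0.145], [0, 0, -0.145], [0, 0, -0.145]], "hand": [-0.5, -0.5, -0.5, -0.5, -0.5, -0.5, -0.5, -0.5, -0.5, -0.5]}}

```text
time: 13.75
ee_pos: [0.4808, 0.0781, 0.1282]
eef_rot: [[-0.164, 0.986, -0.001], [0.986, 0.164, 0.0], [0.0, -0.001, -1.0]]
contact_force: [-0.7, 0.5, -1.2]
finger_gap: 0.248
gripper_force: 0.0
```

```bash
python3 -c "
from h import *
plan([.50,.205,.100],3.03)
g=grab_frame('scene');f=grab_frame('top')
print(proj(g,[[.427,.097,.101],[.427,.097,.074],[.431,.133,.074]]).round().tolist(),boxes_of('scene','latch_knob'))
cv2.imwrite('pics/k5.png',cv2.resize(g['pixels'][145:215,165:245],(685,600)))
"
```

```text
t 13.75 pos [0.4808 0.0781 0.1282] F [-0.7  0.5 -1.2] gap 21.8 shift cm [12.2   3.98  2.82] norm 13.1
dr [-1.000e-03 -1.000e-03 -1.294e+00]
[[201.0, 192.0], [202.0, 200.0], [196.0, 192.0]] []
```

View pics/k5.png

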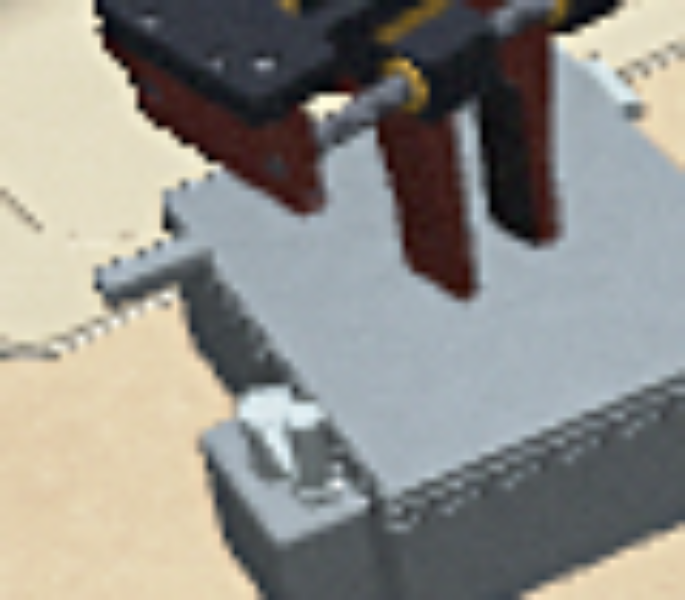

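```bash
python3 -c "
from h import *
g=grab_frame('scene');s=sense();R=s['eef_rot'];p=s['ee_pos']
for zt in (.022,.01,0,-.005,-.01,-.015,-.02): print(zt,proj(g,[p+R@[0,.011,zt],p+R@[0,-.011,zt],p+R@[0,-.024,zt]]).round(1).tolist())
"
```

```text
0.022 [[225.8, 182.9], [219.3, 187.3], [215.5, 189.9]]
0.01 [[225.4, 179.3], [218.8, 183.7], [214.9, 186.3]]
0 [[225.0, 176.2], [218.4, 180.6], [214.4, 183.2]]
-0.005 [[224.8, 174.7], [218.2, 179.1], [214.2, 181.7]]
-0.01 [[224.6, 173.1], [218.0, 177.5], [214.0, 180.2]]
-0.015 [[224.4, 171.6], [217.7, 176.0], [213.7, 178.6]]
-0.02 [[224.2, 170.0], [217.5, 174.4], [213.5, 177.0]]
```

```bash
python3 -c "
from h import *
plan([.437,.2215,.128],3.03)"
```

```text
t 13.95 pos [0.4801 0.0784 0.1281] F [-0.3 -0.8 -0.2] gap 22.3 shift cm [14.8  -2.05  0.02] norm 14.9
dr [-1.000e-03 -1.000e-03 -1.304e+00]
```

Call:
{"name": "carry_out", "arguments": {"translation": [[4.9, -0.68, 0], [4.9, -0.68, 0], [5.0, -0.69, 0], [0, 0, 0], [0, 0, 0], [0, 0, 0], [0, 0, 0], [0, 0, 0], [0, 0, 0], [0, 0, 0]], "dr": [[0, 0, 0], [0, 0, -0.144], [0, 0, -0.145], [0, 0, -0.145], [0, 0, -0.145], [0, 0, -0.145], [0, 0, -0.145], [0, 0, -0.145], [0, 0, -0.145], [0, 0, -0.145]], "hand": [-0.1, -0.1, -0.1, -0.1, -0.1, -0.1, -0.1, -0.1, -0.1, -0.1]}}

```text
time: 14.95
ee_pos: [0.4301, 0.2182, 0.1283]
eef_rot: [[-0.994, 0.106, -0.0], [0.106, 0.994, -0.0], [0.0, -0.0, -1.0]]
contact_force: [0.6, -0.5, 0.0]
finger_gap: 0.451
gripper_force: 0.0
```

```bash
python3 -c "
from h import *
plan([.437,.2215,.033],3.03)"
```

```text
t 14.95 pos [0.4301 0.2182 0.1283] F [ 0.6 -0.5  0. ] gap 39.7 shift cm [-0.66  0.4   9.53] norm 9.6
dr [-0.    -0.     0.006]
```

Call:
{"name": "carry_out", "arguments": {"translation": [[-0.66, 0.4, 0], [0, 0, 3.2], [0, 0, 3.2], [0, 0, 3.1], [0, 0, 0], [0, 0, 0], [0, 0, 0], [0, 0, 0], [0, 0, 0], [0, 0, 0]], "dr": [[0, 0, 0], [0, 0, 0], [0, 0, 0], [0, 0, 0], [0, 0, 0], [0, 0, 0], [0, 0, 0], [0, 0, 0], [0, 0, 0], [0, 0, 0]], "hand": [-0.1, -0.1, -0.1, -0.1, -0.1, -1, -1, -1, -1, -1]}}

```text
time: 15.95
ee_pos: [0.4388, 0.2234, 0.0347]
eef_rot: [[-0.994, 0.11, 0.003], [0.11, 0.994, 0.003], [-0.003, 0.004, -1.0]]
contact_force: [-0.9, 8.3, 2.1]
finger_gap: 0.133
gripper_force: 30.0
```

```bash
python3 -c "
from h import *
plan([.437,.2215,.033],3.03);print(sense()['gripper_force'])"
```

```text
t 15.95 pos [0.4388 0.2234 0.0347] F [-0.9  8.3  2.1] gap 11.7 shift cm [ 0.16 -0.21  0.17] norm 0.3
dr [0.004 0.003 0.001]
29.998178780078888
```

Call:
{"name": "carry_out", "arguments": {"translation": [[0, 0, 0], [0, 0, 0], [0.4, 0.2, -0.3], [0, 0, 0], [0, 0, 0], [0, 0, 0], [0, 0, 0], [0, 0, 0], [0, 0, 0], [0, 0, 0]], "dr": [[0, 0, 0], [0, 0, 0], [0, 0, 0], [0, 0, 0], [0, 0, 0], [0, 0, 0], [0, 0, 0], [0, 0, 0], [0, 0, 0], [0, 0, 0]], "hand": [-0.6, -0.6, -0.6, -0.6, -1, -1, -1, -1, -1, -1]}}

```text
time: 16.95
ee_pos: [0.4336, 0.224, 0.0364]
eef_rot: [[-0.994, 0.109, -0.0], [0.109, 0.994, 0.0], [0.0, 0.0, -1.0]]
contact_force: [-2.5, 2.9, 3.9]
finger_gap: 0.134
gripper_force: 30.0
```

```bash
python3 -c "
from h import *
plan([.437,.2215,.033],3.03)
r=.1755;t0=.04
n=19;th=np.linspace(t0,t0+1.88,n+1)
X=-r*np.cos(th);Z=r*np.sin(th)
for a,b in zip(-np.diff(X)*100,-np.diff(Z)*100):print([round(a,2),0,round(b,2)],end=', ')
"
```

```text
t 16.95 pos [0.4336 0.224  0.0364] F [-2.5  2.9  3.9] gap 11.8 shift cm [-0.36 -0.21  0.34] norm 0.5
dr [ 0.    -0.     0.003]
[np.float64(-0.16), 0, np.float64(-1.73)], [np.float64(-0.33), 0, np.float64(-1.71)], [np.float64(-0.49), 0, np.float64(-1.66)], [np.float64(-0.65), 0, np.float64(-1.61)], [np.float64(-0.81), 0, np.float64(-1.54)], [np.float64(-0.96), 0, np.float64(-1.45)], [np.float64(-1.1), 0, np.float64(-1.35)], [np.float64(-1.22), 0, np.float64(-1.23)], [np.float64(-1.34), 0, np.float64(-1.1)], [np.float64(-1.44), 0, np.float64(-0.97)], [np.float64(-1.53), 0, np.float64(-0.82)], [np.float64(-1.6), 0, np.float64(-0.66)], [np.float64(-1.66), 0, np.float64(-0.5)], [np.float64(-1.7), 0, np.float64(-0.34)], [np.float64(-1.73), 0, np.float64(-0.17)], [np.float64(-1.74), 0, np.float64(0.01)], [np.float64(-1.73), 0, np.float64(0.18)], [np.float64(-1.7), 0, np.float64(0.35)], [np.float64(-1.66), 0, np.float64(0.51)],
```

Call:
{"name": "carry_out", "arguments": {"translation": [[-0.16, 0, -1.73], [-0.33, 0, -1.71], [-0.49, 0, -1.66], [-0.65, 0, -1.61], [-0.81, 0, -1.54], [-0.96, 0, -1.45], [-1.1, 0, -1.35], [-1.22, 0, -1.23], [0, 0, 0], [0, 0, 0]], "dr": [[0, 0, 0], [0, 0, 0], [0, 0, 0], [0, 0, 0], [0, 0, 0], [0, 0, 0], [0, 0, 0], [0, 0, 0], [0, 0, 0], [0, 0, 0]], "hand": [-1, -1, -1, -1, -1, -1, -1, -1, -1, -1]}}

```text
time: 17.95
ee_pos: [0.4908, 0.2176, 0.159]
eef_rot: [[-0.994, 0.109, 0.001], [0.109, 0.994, -0.0], [-0.001, 0.0, -1.0]]
contact_force: [-1.0, 0.5, 2.8]
finger_gap: 0.135
gripper_force: 30.0
```

Lid follows with small forces; finish the arc.

Call:
{"name": "carry_out", "arguments": {"translation": [[-1.34, 0, -1.1], [-1.44, 0, -0.97], [-1.53, 0, -0.82], [-1.6, 0, -0.66], [-1.66, 0, -0.5], [-1.7, 0, -0.34], [-1.73, 0, -0.17], [-1.74, 0, 0.01], [-1.73, 0, 0.18], [-1.7, 0, 0.35]], "dr": [[0, 0, 0], [0, 0, 0], [0, 0, 0], [0, 0, 0], [0, 0, 0], [0, 0, 0], [0, 0, 0], [0, 0, 0], [0, 0, 0], [0, 0, 0]], "hand": [-1, -1, -1, -1, -1, -1, -1, -1, -1, -1]}}

```text
time: 18.95
ee_pos: [0.6517, 0.1995, 0.1995]
eef_rot: [[-0.994, 0.108, 0.0], [0.108, 0.994, -0.001], [-0.001, -0.001, -1.0]]
contact_force: [-1.3, -0.9, 6.4]
finger_gap: 0.126
gripper_force: 30.0
```

Call:
{"name": "carry_out", "arguments": {"translation": [[-1.0, 0, 0.35], [0, 0, 0], [0, 0, 0], [0, 0, 0], [0, 0, 0], [0, 0, 0], [0, 0, 0], [0, 0, -3], [0, 0, -3], [0, 0, 0]], "dr": [[0, 0, 0], [0, 0, 0], [0, 0, 0], [0, 0, 0], [0, 0, 0], [0, 0, 0], [0, 0, 0], [0, 0, 0], [0, 0, 0], [0, 0, 0]], "hand": [-1, -1, -1, -0.6, -0.6, -0.6, -0.6, -0.6, -0.6, -0.6]}}

```text
time: 19.95
ee_pos: [0.6638, 0.1997, 0.2604]
eef_rot: [[-0.994, 0.108, 0.008], [0.108, 0.994, 0.001], [-0.007, 0.002, -1.0]]
contact_force: [0.0, -0.2, 1.1]
finger_gap: 0.199
gripper_force: 0.0
```

```bash
python3 -c "
from h import *
plan([.489,-.2245,.15],1.571-.109);f=grab_frame('top');g=grab_frame('scene');cv2.imwrite('pics/lt.png',f['pixels']);cv2.imwrite('pics/ls.png',g['pixels'])
for n in('top','scene'): print(n,[boxes_of(n,l)[:2] for l in('lid_tab','lid_hinge','lock_mouth','key_head')])
"
```

```text
t 19.95 pos [0.6638 0.1997 0.2604] F [ 0.  -0.2  1.1] gap 17.5 shift cm [ 12.86 -44.09  10.85] norm 47.2
dr [0.008 0.004 1.571]
top [[{'at': [196.8, 176.1], 'p': 0.83}], [{'at': [194.3, 204.8], 'p': 0.96}], [{'at': [191.7, 224.7], 'p': 0.53}, {'at': [196.2, 205.5], 'p': 0.39}], [{'at': [306.5, 197.7], 'p': 0.75}, {'at': [197.0, 203.1], 'p': 0.71}]]
scene [[{'at': [252.0, 141.2], 'p': 0.59}], [{'at': [235.6, 173.6], 'p': 0.64}], [], [{'at': [321.3, 236.1], 'p': 0.56}, {'at': [311.0, 270.7], 'p': 0.55}]]
```

```bash
python3 -c "
from h import *
f=grab_frame('top')
i=f['pixels'].astype(int)
pl=proj(f,[.5131,.1627,.05]);print('pred',pl)
c=i[210:240,175:210];s=c[:,:,2]-c[:,:,0]
print(s[::1,::1].tolist() if 0 else '')
for r in range(6,26): print(210+r,' '.join('%4d'%v for v in s[r,6:28]))
print('grey')
g=c.mean(2)
for r in range(6,26): print(210+r,' '.join('%4d'%v for v in g[r,6:28]))
"
```

```text
pred [[192.07456209 223.0235571 ]]

216   -3   -4   -4   -4   -4   -4   -3   -3   -2   -2   -3   -3   -3   -2   -3   -2   -4   -5   -5   -5   -4   -6
217   -5   -4   -5   -4   -3   -2   -3   -2   -4   -3    0   -1   -3   -4   -3   -3   -2   -3   -4   -5   -5   -4
218   -4   -4   -5   -4   -2   -3   -3   -2    6   26   43   39   22    5   -3   -3   -3   -2   -3   -5   -5   -4
219   -4   -4   -5   -3   -2   -3   -2   19   67  107  125  121  102   65   17   -2   -3   -2   -4   -3   -4   -5
220   -3   -4   -5   -2   -3   -2   18   77  127  146  150  149  147  124   65   11   -2   -3   -2   -4   -5   -4
221   -5   -4   -2   -2   -2    4   58  125  144  138  142  143  149  146  107   42    2   -3   -2   -3   -5   -4
222   -4   -4   -2   -2   -2   15   91  133   90   67   97  126  139  145  121   58    3   -4   -3   -4   -4   -4
223   -4   -4   -2   -3   -3   20  105  122   51   19   43   82   90  103  100   55    2   -3   -2   -3   -4   -4
224   -4   -3   -2   -3   -3   17   95  131   92   68   86  100   94  102   99   49    2   -4   -3   -4   -5   -4
225   -4   -4   -1   -2   -2    6   63
[... 2800 characters left out ...]
4  183  184  187
230  181  180  181  182  192  215  224  228  230  231  230  232  231  229  222  202  187  184  185  186  186  188
231  182  182  182  182  184  190  196  211  220  223  223  223  220  214  205  189  184  186  185  186  186  187
232  182  183  183  183  184  184  183  186  188  194  194  192  189  190  190  188  188  187  188  186  187  187
233  183  183  183  184  184  183  182  182  181  183  182  182  184  184  187  188  188  188  187  187  186  187
234  183  184  184  184  184  184  183  184  184  183  184  184  185  187  187  186  186  187  187  186  186  188
235  183  184  184  184  183  182  184  183  185  184  184  184  186  187  185  184  185  186  187  187  188  188
```

```bash
python3 -c "
from h import *
for n in('top','scene'):
    f=grab_frame(n);u,v=proj(f,[.5131,.1627,.05])[0];u0,v0=int(u)-14,int(v)-14
    k=8;c=cv2.resize(f['pixels'][v0:v0+28,u0:u0+28],None,fx=k,fy=k,interpolation=cv2.INTER_CUBIC).astype(int)
    cx=lambda x,y:((x+.5)/k-.5+u0,(y+.5)/k-.5+v0)
    m=((c[:,:,2]-c[:,:,0])>65).astype(np.uint8)
    q=cv2.findNonZero(m);h=cv2.convexHull(q);M=cv2.moments(h);x,y=M['m10']/M['m00'],M['m01']/M['m00']
    print(n,'brass',np.round(cx(x,y),2),atz(f,cx(x,y),.05).round(4),'area mm?',cv2.boundingRect(h))
    hm=np.zeros_like(m);cv2.fillConvexPoly(hm,h,1);hm=cv2.erode(hm,np.ones((9,9)))
    b=((c[:,:,2]-c[:,:,0])<105)*hm
    ys,xs=np.nonzero(b);X=np.array([atz(f,cx(a,d),.05)[:2] for a,d in zip(xs[::5],ys[::5])]);w=np.linalg.eigh(np.cov(X.T))
    print(' slot',X.mean(0).round(4),'ang',np.arctan2(*w[1][::-1,1]).round(3),np.sqrt(w[0])*np.sqrt(12)*1000)
    if n=='top':
        # square key head, top view
        a,bb=330,230;c=cv2.resize(f['pixels'][bb:bb+18,a:a+22],None,fx=k,fy=k,interpolation=cv2.INTER_CUBIC).astype(int).mean(2)
        ys,xs=np.nonzero(c<90);p=((xs.mean()+.5)/k-.5+a,(ys.mean()+.5)/k-.5+bb);print('key',np.round(p,2),atz(f,p,.082).round(4),atz(f,p,.070).round(4))
"
```

```text
top brass [191.24 222.93] [0.5132 0.1649 0.05  ] area mm? (72, 78, 75, 74)
 slot [0.5126 0.1645] ang 1.524 [ 6.15309303 17.45763223]
key [339.98 238.92] [ 0.4874 -0.2232  0.082 ] [ 0.4896 -0.2245  0.07  ]
scene brass [216.38 179.48] [0.5106 0.1641 0.05  ] area mm? (74, 97, 75, 47)
 slot [0.5085 0.1619] ang 1.433 [ 5.96031994 12.45954431]
```

Call:
{"name": "carry_out", "arguments": {"translation": [[1.286, -4.4, 0], [1.286, -4.4, 0], [1.286, -4.4, 0], [1.286, -4.4, 0], [1.286, -4.4, 0], [1.286, -4.4, 0], [1.286, -4.4, 0], [1.286, -4.4, 0], [1.286, -4.4, 0], [1.286, -4.4, 0]], "dr": [[0, 0, 0], [0, 0, 0], [0, 0, 0], [0, 0, 0], [0, 0, 0], [0, 0, 0], [0, 0, 0], [0, 0, 0], [0, 0, 0], [0, 0, 0]], "hand": [-0.1, -0.1, -0.1, -0.1, -0.1, -0.1, -0.1, -0.1, -0.1, -0.1]}}

```text
time: 21.6
ee_pos: [0.4849, -0.226, 0.2562]
eef_rot: [[-0.994, 0.109, 0.001], [0.109, 0.994, -0.001], [-0.001, -0.0, -1.0]]
contact_force: [1.4, -0.6, 0.5]
finger_gap: 0.453
gripper_force: 0.0
```

Call:
{"name": "carry_out", "arguments": {"translation": [[0, 0, 0], [0, 0, 1.5], [0, 0, 1.5], [0, 0, 1.5], [0, 0, 1.5], [0, 0, 1.5], [0, 0, 1.5], [0, 0, 0], [0, 0, 0], [0, 0, 0]], "dr": [[0, 0, 0.145], [0, 0, 0.145], [0, 0, 0.145], [0, 0, 0.145], [0, 0, 0.145], [0, 0, 0.145], [0, 0, 0.145], [0, 0, 0.145], [0, 0, 0.145], [0, 0, 0.145]], "hand": [-0.1, -0.1, -0.1, -0.1, -0.1, -0.1, -0.1, -0.1, -0.1, -0.1]}}

```text
time: 22.6
ee_pos: [0.4857, -0.2244, 0.1658]
eef_rot: [[-0.006, 1.0, -0.0], [1.0, 0.006, -0.0], [-0.0, -0.0, -1.0]]
contact_force: [0.0, -1.0, -1.0]
finger_gap: 0.449
gripper_force: 0.0
```

```bash
python3 -c "
from h import *
plan([.489,-.2242,.037],1.571-.109)"
```

```text
t 22.6 pos [ 0.4857 -0.2244  0.1658] F [ 0. -1. -1.] gap 39.5 shift cm [ 0.02  0.33 12.88] norm 12.9
dr [-0.     0.     0.115]
```

Call:
{"name": "carry_out", "arguments": {"translation": [[0, 0.33, 0], [0, 0, 3.0], [0, 0, 3.0], [0, 0, 2.4], [0, 0, 1.5], [0, 0, 1], [0, 0, 1], [0, 0, 1], [0, 0, 0], [0, 0, 0]], "dr": [[0, 0, 0], [0, 0, 0.115], [0, 0, 0], [0, 0, 0], [0, 0, 0], [0, 0, 0], [0, 0, 0], [0, 0, 0], [0, 0, 0], [0, 0, 0]], "hand": [-0.1, -0.1, -0.1, -0.1, -0.1, -0.1, -0.1, -0.1, -0.1, -0.1]}}

```text
time: 23.6
ee_pos: [0.4891, -0.2245, 0.037]
eef_rot: [[0.102, 0.995, 0.0], [0.995, -0.102, -0.0], [-0.0, 0.0, -1.0]]
contact_force: [0.1, -1.2, 0.2]
finger_gap: 0.453
gripper_force: 0.0
```

```bash
python3 -c "
from h import *
plan([.489,-.2242,.037],1.571-.109)"
```

```text
t 23.6 pos [ 0.4891 -0.2245  0.037 ] F [ 0.1 -1.2  0.2] gap 39.9 shift cm [ 0.03 -0.02  0.  ] norm 0.0
dr [0.    0.    0.006]
```

Call:
{"name": "carry_out", "arguments": {"translation": [[0, 0, 0], [0, 0, 0], [0, 0, 0], [0, 0, 0], [0, 0, 0], [0, 0, 0], [0, 0, 0], [0, 0, 0], [0, 0, 0], [0, 0, 0]], "dr": [[0, 0, 0.006], [0, 0, 0], [0, 0, 0], [0, 0, 0], [0, 0, 0], [0, 0, 0], [0, 0, 0], [0, 0, 0], [0, 0, 0], [0, 0, 0]], "hand": [-1, -1, -1, -1, -1, -1, -1, -1, -1, -1]}}

```text
time: 24.6
ee_pos: [0.4893, -0.2246, 0.0371]
eef_rot: [[0.109, 0.994, 0.001], [0.994, -0.109, -0.0], [-0.0, 0.001, -1.0]]
contact_force: [0.2, -0.6, 4.6]
finger_gap: 0.116
gripper_force: 30.0
```

```bash
python3 -c "
from h import *
plan([.5127,.1645,.105],1.571-.111);print(sense()['torque'])
g=grab_frame('scene');cv2.imwrite('pics/grip.png',g['pixels'])"
```

```text
t 24.6 pos [ 0.4893 -0.2246  0.0371] F [ 0.2 -0.6  4.6] gap 10.2 shift cm [38.93 -1.9  -6.8 ] norm 39.6
dr [0.001 0.    0.002]
[ 0.02059598 -0.07254019  0.0087059 ]
```

Call:
{"name": "carry_out", "arguments": {"translation": [[0, 0, -1.5], [0, 0, -2], [0, 0, -2.4], [0, 0, -2.5], [4, -0.195, 0], [4, -0.195, 0], [4, -0.195, 0], [4, -0.195, 0], [4, -0.195, 0], [4, -0.195, 0]], "dr": [[0, 0, 0], [0, 0, 0], [0, 0, 0], [0, 0, 0], [0, 0, 0], [0, 0, 0], [0, 0, 0], [0, 0, 0], [0, 0, 0], [0, 0, 0]], "hand": [-1, -1, -1, -1, -1, -1, -1, -1, -1, -1]}}

```text
time: 25.65
ee_pos: [0.5025, 0.017, 0.1204]
eef_rot: [[0.109, 0.994, -0.002], [0.994, -0.109, -0.0], [-0.0, -0.002, -1.0]]
contact_force: [0.7, -1.2, -1.3]
finger_gap: 0.111
gripper_force: 30.0
```

Call:
{"name": "carry_out", "arguments": {"translation": [[4, -0.195, 0], [4, -0.195, 0], [4, -0.195, 0], [2, -0.1, 0], [0.93, -0.05, 0], [0, 0, 0], [0, 0, 0], [0, 0, 0], [0, 0, 0], [0, 0, 0]], "dr": [[0, 0, 0], [0, 0, 0], [0, 0, 0], [0, 0, 0], [0, 0, 0], [0, 0, 0], [0, 0, 0], [0, 0, 0], [0, 0, 0], [0, 0, 0]], "hand": [-1, -1, -1, -1, -1, -1, -1, -1, -1, -1]}}

```text
time: 26.65
ee_pos: [0.5124, 0.1639, 0.1209]
eef_rot: [[0.11, 0.994, -0.0], [0.994, -0.11, -0.0], [-0.0, -0.0, -1.0]]
contact_force: [0.8, -0.1, -0.8]
finger_gap: 0.109
gripper_force: 30.0
```

```bash
python3 -c "
from h import *
plan([.5127,.1645,.089],1.571-.111);print(sense()['torque'])
g=grab_frame('scene');f=grab_frame('top')
p=[.5127,.1645]
o=np.zeros((600,800,3),np.uint8)
u,v=proj(g,[*p,.08])[0];u,v=int(u),int(v);print('org',u-25,v-37)
o[:,:400]=cv2.resize(g['pixels'][v-37:v+38,u-25:u+25],(400,600),interpolation=cv2.INTER_CUBIC)
u,v=proj(f,[*p,.08])[0];u,v=int(u),int(v);print('org top',u-25,v-37)
o[:,400:]=cv2.resize(f['pixels'][v-37:v+38,u-25:u+25],(400,600),interpolation=cv2.INTER_CUBIC)
cv2.imwrite('pics/ins.png',o)
s=sense()['ee_pos'];z=s[2]-.037
print('expected tip,shoulder',proj(g,[[s[0],s[1],z+.008],[s[0],s[1],z+.042],[.5127,.1645,.05]]))
"
```

```text
t 26.65 pos [0.5124 0.1639 0.1209] F [ 0.8 -0.1 -0.8] gap 9.6 shift cm [0.07 0.02 3.19] norm 3.2
dr [-0.     0.     0.001]
[ 0.00022526  0.0223986  -0.00913433]
org 190 133
org top 164 183
expected tip,shoulder [[215.2173567  167.40143899]
 [213.75689828 157.35553549]
 [216.94114851 179.07630102]]
```

View pics/ins.png

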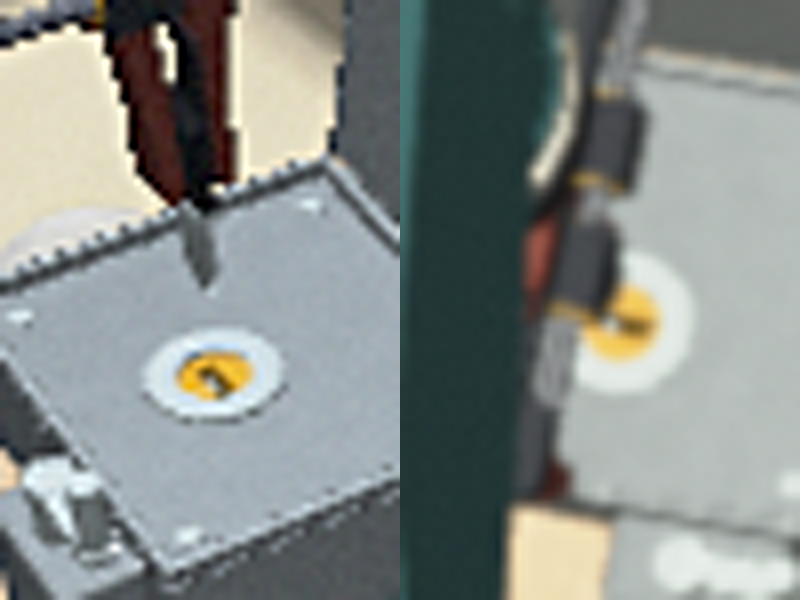

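```bash
python3 -c "
from h import *
from scipy.optimize import least_squares
g=grab_frame('scene');a=cv2.imread('pics/ls.png').astype(int)
d=np.abs(g['pixels'].astype(int)-a).sum(2)[154:174,205:226]
for r,row in enumerate(d):print(154+r,' '.join('%3d'%v for v in row))
s=sense();R=s['eef_rot'];p=s['ee_pos'].copy();p[2]-=.029
B=[(-x,y,z) for x,y,z in []]
pts=[]
for z,hx,hy in((0,.001,.0035),(.009,.0025,.008),(.034,.0025,.008)):
  for sx in(-1,1):
    for sy in(-1,1): pts.append(p+[0,0,z]+R[:,1]*sx*hx+R[:,0]*sy*hy)
print(proj(g,pts).round(1).tolist())
"
```

```text
154  54   7 622 566 511 494 500 519 590 603 603 553 533 553 286  67  29   2  19   4  13
155  26  55   3 621 551 490 502 501 582 598 580 605 619 614 332  67  27   3  15  22   6
156   5  40  57   6 609 540 505 500 608 609 634 267 117  36  27  33   5   2   8  11   9
157  21  23  32  60   2 600 555 540 630 673 638 286 132  55  24  23   9  23   7   5  12
158   7   9  22  23  59   5 594 334 127 551 485 216  56  13   4   2  12  13  16  12  11
159  24  19   7  14  37  35  21 285  64 167  81  22  53  28  15  26  21  27  18   3  14
160  35  34  18  10  21  35  25   4  78 154  17  50  30  16  16  14  15  12  12  15  13
161   3   5  20  18  14   4  15   3  82 282 223  76  26  28  11  14  14  10  12  17   4
162   3  15   5  15   0  23   8 135 246 250 238 120  41  16  17  21  15  16  20  17  34
163   7   5   8  20  15  15  28  75 253 222 259 169  47  16  10  19  11  14   4  18  12
164   7  23   6   6  19   5  17   7 257 244 250 149  48  25   5  20   6  22   9  18   6
165  35   5  21  13  19   8  25  10 142 240 241 197   5  44  23   2  19  14   3  12  20
166  15   8  15  11  15   6  28  17  12 275 
[... 152 characters left out ...]
 27   8  21  25  27  44 295  33  30  22  11  11  17  11   5   6  12
169  19   6  26   3  11   5  14  23  18   5  26 105  10  16  30  19  17   9  11  18  16
170   5  11   6  24   9  11  12   5  17  27  30  30  11   7   6   8   3   2  15  40   1
171  17   9  19  19  10   2  20  12  17   7  12  23  17  17  19  14  19  25  14  19  14
172  11  11   9  20  16  29   5   3   7  14  11  16  10   9  11  18  10  15   5  17  11
173  12  27  13  12   7  16  17   2  26  15  15   4  15  10   8  17  16  15  16  25  10
[[215.5, 168.2], [214.3, 166.8], [216.1, 167.9], [214.9, 166.5], [215.3, 166.7], [212.6, 163.5], [217.0, 166.0], [214.3, 162.9], [214.3, 159.2], [211.5, 156.1], [216.0, 158.6], [213.2, 155.4]]
```

Call:
{"name": "carry_out", "arguments": {"translation": [[0.06, 0.03, 0], [0, 0, 1.5], [0, 0, 1.5], [0, 0, 0.8], [0, 0, 0.3], [0, 0, 0.3], [0, 0, 0.3], [0, 0, 0.3], [0, 0, 0], [0, 0, 0]], "dr": [[0, 0, 0], [0, 0, 0], [0, 0, 0], [0, 0, 0], [0, 0, 0], [0, 0, 0], [0, 0, 0], [0, 0, 0], [0, 0, 0], [0, 0, 0]], "hand": [-1, -1, -1, -1, -1, -1, -1, -1, -1, -1]}}

```text
time: 27.8
ee_pos: [0.5128, 0.1653, 0.071]
eef_rot: [[0.109, 0.994, 0.0], [0.994, -0.109, -0.0], [-0.0, 0.0, -1.0]]
contact_force: [0.1, 0.6, 0.1]
finger_gap: 0.112
gripper_force: 30.0
```

```bash
python3 -c "
from h import *
plan([.5127,.1645,.045],1.571-.111);print(sense()['torque'])"
```

```text
t 27.8 pos [0.5128 0.1653 0.071 ] F [0.1 0.6 0.1] gap 9.8 shift cm [-0.08 -0.01  2.6 ] norm 2.6
dr [0.    0.    0.002]
[-0.1163328   0.06318802 -0.02072446]
```

Call:
{"name": "carry_out", "arguments": {"translation": [[0, 0, 0.2], [0, 0, 0.2], [0.05, 0, 0.2], [-0.1, 0, 0.2], [0.1, 0, 0.2], [-0.1, 0, 0.2], [0.05, 0, 0.2], [0, 0, 0], [0, 0, 0], [0, 0, 0]], "dr": [[0, 0, 0], [0, 0, 0.04], [0, 0, -0.08], [0, 0, 0.08], [0, 0, -0.08], [0, 0, 0.08], [0, 0, -0.04], [0, 0, 0], [0, 0, 0], [0, 0, 0]], "hand": [-1, -1, -1, -1, -1, -1, -1, -1, -1, -1]}}

```text
time: 28.8
ee_pos: [0.5128, 0.1647, 0.0569]
eef_rot: [[0.109, 0.994, -0.0], [0.994, -0.109, -0.001], [-0.001, -0.0, -1.0]]
contact_force: [-0.1, -3.6, 1.3]
finger_gap: 0.112
gripper_force: 30.0
```

```bash
python3 -c "
from h import *
plan([.5127,.1645,.045],1.571-.111);print(sense()['torque'])"
```

```text
t 28.8 pos [0.5128 0.1647 0.0569] F [-0.1 -3.6  1.3] gap 9.9 shift cm [-0.02 -0.01  1.19] norm 1.2
dr [-0.     0.001  0.002]
[-0.90708801  0.19373331  0.00613113]
```

Call:
{"name": "carry_out", "arguments": {"translation": [[-0.08, 0, 0.2], [0.05, 0, 0.2], [-0.1, 0, 0.2], [0.1, 0, 0.2], [-0.1, 0, 0.2], [0.05, 0, 0.2], [0, 0, 0.1], [0, 0, 0.1], [0, 0, 0], [0, 0, 0]], "dr": [[0, 0, 0], [0, 0, 0.04], [0, 0, -0.08], [0, 0, 0.08], [0, 0, -0.08], [0, 0, 0.08], [0, 0, -0.04], [0, 0, 0], [0, 0, 0], [0, 0, 0]], "hand": [-1, -1, -1, -1, -1, -1, -1, -1, -1, -1]}}

```text
time: 29.8
ee_pos: [0.5131, 0.1656, 0.0448]
eef_rot: [[0.11, 0.994, 0.001], [0.994, -0.11, 0.002], [0.002, 0.001, -1.0]]
contact_force: [-5.7, 0.6, 20.9]
finger_gap: 0.109
gripper_force: 30.0
```

```bash
python3 -c "
from h import *
plan([.5127,.1645,.045],1.571-.111);print(sense()['torque'])"
```

```text
t 29.8 pos [0.5131 0.1656 0.0448] F [-5.7  0.6 20.9] gap 9.6 shift cm [-0.12 -0.03 -0.02] norm 0.1
dr [ 0.001 -0.002  0.001]
[ 0.10796165  1.16112877 -0.05312243]
```

Call:
{"name": "carry_out", "arguments": {"translation": [[0, 0, 0.1], [0, 0, 0.1], [0, 0, 0], [0, 0, 0], [0, 0, 0], [0, 0, 0], [0, 0, 0], [0, 0, 0], [0, 0, 0], [0, 0, 0]], "dr": [[0, 0, 0.05], [0, 0, -0.1], [0, 0, 0.1], [0, 0, -0.1], [0, 0, 0.05], [0, 0, 0], [0, 0, 0], [0, 0, 0], [0, 0, 0], [0, 0, 0]], "hand": [-1, -1, -1, -1, -1, -1, -1, -1, -1, -1]}}

```text
time: 30.8
ee_pos: [0.5131, 0.1656, 0.0443]
eef_rot: [[0.109, 0.994, 0.002], [0.994, -0.109, 0.002], [0.002, 0.002, -1.0]]
contact_force: [-10.0, 0.4, 36.4]
finger_gap: 0.109
gripper_force: 30.0
```

```bash
python3 -c "
from h import *
plan([.5127,.1645,.045],1.571-.111);print(sense()['torque'])"
```

```text
t 30.8 pos [0.5131 0.1656 0.0443] F [-10.    0.4  36.4] gap 9.6 shift cm [-0.12 -0.03 -0.07] norm 0.1
dr [ 0.002 -0.002  0.001]
[-0.09994834  1.95345534  0.01092942]
```

Call:
{"name": "carry_out", "arguments": {"translation": [[0, 0, -0.2], [0, 0, 0], [0, 0, 0], [0, 0, 0], [0, 0, 0], [0, 0, 0], [0, 0, 0], [0, 0, 0], [0, 0, 0], [0, 0, 0]], "dr": [[0, 0, 0], [0, 0, 0.13], [0, 0, 0.13], [0, 0, 0.13], [0, 0, 0.13], [0, 0, 0.13], [0, 0, 0.13], [0, 0, 0], [0, 0, 0], [0, 0, 0]], "hand": [-1, -1, -1, -1, -1, -1, -1, -1, -1, -1]}}

```text
time: 31.8
ee_pos: [0.5133, 0.165, 0.0446]
eef_rot: [[0.777, 0.63, 0.002], [0.63, -0.777, 0.001], [0.002, 0.0, -1.0]]
contact_force: [-3.8, -2.7, 19.1]
finger_gap: 0.112
gripper_force: 30.0
```

```bash
python3 -c "
from h import *
plan([.5127,.1645,.045],1.571-.111-1.57);s=sense();print(s['torque'],s['joint_positions'].round(2))"
```

```text
t 31.8 pos [0.5133 0.165  0.0446] F [-3.8 -2.7 19.1] gap 9.9 shift cm [-0.08  0.   -0.04] norm 0.1
dr [-0.    -0.002  0.791]
[-0.36836305  1.00926809  0.05528857] [0.18 0.47 1.81 0.   0.86 1.07]
```

Call:
{"name": "carry_out", "arguments": {"translation": [[0, 0, 0], [0, 0, 0], [0, 0, 0], [0, 0, 0], [0, 0, 0], [0, 0, 0], [0, 0, 0], [0, 0, 0], [0, 0, 0], [0, 0, 0]], "dr": [[0, 0, 0.13], [0, 0, 0.13], [0, 0, 0.13], [0, 0, 0.13], [0, 0, 0.13], [0, 0, 0.13], [0, 0, 0.11], [0, 0, 0], [0, 0, 0], [0, 0, 0]], "hand": [-1, -1, -1, -1, -1, -1, -1, -1, -1, -1]}}

```text
time: 32.8
ee_pos: [0.5131, 0.1649, 0.0446]
eef_rot: [[0.978, -0.207, 0.001], [-0.207, -0.978, 0.001], [0.001, -0.001, -1.0]]
contact_force: [-4.8, -1.0, 19.1]
finger_gap: 0.114
gripper_force: 30.0
```

```bash
python3 -c "
from h import *
plan([.5127,.1645,.045],1.571-.111-1.57);s=sense();print(s['torque'],s['joint_positions'].round(2))"
```

```text
t 32.8 pos [0.5131 0.1649 0.0446] F [-4.8 -1.  19.1] gap 10.0 shift cm [-0.03  0.05 -0.04] norm 0.1
dr [-0.001 -0.001 -0.098]
[-0.44197632  1.02001709  0.14772839] [0.18 0.47 1.81 0.   0.86 1.96]
```

Call:
{"name": "carry_out", "arguments": {"translation": [[0, 0, 0], [0, 0, 0], [0, 0, 0], [0, 0, 0], [0, 0, 0], [0, 0, 0], [0, 0, 0], [0, 0, 0], [0, 0, 0], [0, 0, 0]], "dr": [[0, 0, 0.04], [0, 0, 0.04], [0, 0, 0.04], [0, 0, 0], [0, 0, 0], [0, 0, 0], [0, 0, 0], [0, 0, 0], [0, 0, 0], [0, 0, 0]], "hand": [-1, -1, -1, -1, -1, -1, -1, -1, -1, -1]}}

```text
time: 33.8
ee_pos: [0.513, 0.1648, 0.0446]
eef_rot: [[0.947, -0.321, 0.001], [-0.321, -0.947, 0.0], [0.001, -0.001, -1.0]]
contact_force: [-4.0, -1.4, 19.1]
finger_gap: 0.117
gripper_force: 30.4
```

```bash
python3 -c "
from h import *
plan([.5127,.1645,.045],1.571-.111-1.57);s=sense();print(s['torque'],s['joint_positions'].round(2))"
```

```text
t 33.8 pos [0.513  0.1648 0.0446] F [-4.  -1.4 19.1] gap 10.3 shift cm [-0.02  0.04 -0.04] norm 0.1
dr [-0.    -0.001 -0.217]
[-0.45270849  1.10076195  0.63653503] [ 0.18  0.47  1.81 -0.    0.86  2.08]
```

```bash
python3 -c "
from h import *
grab_frame('scene');print(boxes_of('scene','lid_tab')[:1],sense()['torque'][2]);print(sign_off())"
```

```text
[{'at': [254.4, 142.2], 'p': 0.74}] 0.6360262789611522
the job is handed in; nothing more can be done
None
```

I handed the job in at about 34 s with the latch swung aside, the lid back at its stop, and the square key fully home, turned clockwise to its stop and still gripped; the judge's verdict was not shown.

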